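# Turn the caddy tray that was put in back to front

### The arm

A 6-joint arm with a two-finger parallel gripper is mounted at the origin on a cart in front of the work surface, level with it; the furniture and walls round the work are solid. World frame = base frame: x ahead of the robot, y to its left, z up, the work surface at z = 0. Lengths are in mm, angles in rad, forces in N, time in s.
With the tool pointing down it reaches from about 350 to 725 mm from the base axis. Payload 6 kg.
Tool frame: the origin (TCP) lies between the finger pads; the fingertips stand ahead of it and the grasp point (between the pads) lies 6 mm ahead of it (bot.tips_ahead is the z of the fingertips in the tool frame, in mm); z points along the fingers, y is the direction in which the jaws open and shut (so a half turn about z gives the same grasp; the last joint's range is limited). The gripper opens to 85 mm and grips with 20 to 120 N. Pads are 22 mm wide; open, the fingers measure 114 mm over their backs; the gripper's body (76 mm by 85 mm) begins 54 mm behind the grasp point. The pads swing forward as they close: fully open they stand 13 mm farther back than shut.
Start: joints at [1.57, 0.04, 0.085, 0, -1.615, -0.334], TCP at [197.121, 566.674, 256.261] pointing down, gripper open.
Joint ranges: [-2.56, 2.56], [-1.29, 2.01], [-1.08, 1.49], [-3.29, 1.98], [-2.81, -0.18], [-2.99, 2.99]. Speed limits (rad/s): [2.57, 2.57, 3.01, 3.14, 3.14, 3.14].

### API

Orientations are given as a unit quaternion [x, y, z, w].
In Python, from workcell import bot gives the robot as it stands.
- The arm moves only by the tool step_arm, never from a script. Its argument "moves" is a list of rows, each an object with "linear": the shift along the tool's x, y, z in cm, a list of three; "rot": the turn, a rotation vector about the tool's x, y, z in rad, a list of three; "grip": the opening, from -1 (shut) to 1 (fully open). In form: [{"linear": [dx, dy, dz], "rot": [ax, ay, az], "grip": grip}, ...]. A call has 1 to 12 rows; each row is the pose to reach, as a shift and turn from the pose commanded when the call began, along the tool's axes at that moment; what a row does not reach only later rows make up. A row lasts 1/10 s, in which the tool goes at most 50 mm and 8.59 degrees, less where a joint would pass 70% of its speed; a pose out of reach is approached as far as the arm can. A call with a gripper value outside its range is refused whole. The fingers move at their own pace and stop on an object; "force" is the grip in N (left out, the last holds). Time passes only in rows, so rows that repeat a pose let the fingers close. It gives the time, the measured TCP pose, the force and the opening at its end, in the units of the state.
- bot.read_state(): the state, without advancing time (a new reading comes with each control period).
- bot.snapshot(name): name is "scene" or "top" or "wrist"; returns (picture, depth): 480x640x3 uint8, red, green, blue; 480x640 float32, mm along the optical axis (not along the pixel's ray), 0 where there is no reading.
- bot.camera_params(name): a dict with "fov_y" (degrees; the focal length in pixels is half the picture's height over the tangent of half this angle, whatever the lens; pixels are square), "cx", "cy" (the principal point, pixels), "world_from_camera" (4x4, takes a point from camera to world coordinates); the wrist camera has in their place "hand_eye" (4x4, takes a point from camera to tool coordinates, whose origin is the TCP and whose axes are the flange's). Camera axes: x right, y down, z forward; pixel columns grow to the right and rows downward; lengths in mm; the calibration is good to about 2 mm. The wrist camera is an equidistant fisheye: a pixel r from the principal point sees the ray r / f radians off the axis. A picture is of the moment at which its call begins: read the wrist's pose just before it. camera_params takes no time and is no camera call.
- bot.hand_in(): hands the job in, once; it reports no verdict.
The state is a dict: "time": time; "q": joint angles; "qvel": joint speeds; "tau": joint torques, N m; "eef_pos": TCP position; "ee_rot": TCP orientation; "contact_force": force on the tool from outside, world axes, zero at the start; "ft_torque": the same for the moment, N m; "gripper_width": opening from 0.0 (shut) to 1.0 (fully open).
Only numpy, scipy, OpenCV 4.12 (cv2) and the standard library are available. Lean on these libraries where they do the work, as an engineer would, in place of code of your own. Each camera call takes 0.05 s, during which the arm holds its last target.

### The job

Two caddies stand on the packing bench, and one of their lift-out trays has been put in back to front: its long undivided compartment should be on the side with the swing catch, as in the other caddy. Swing that caddy's catch clear, lift the tray out by its upright grip, turn it half round and seat it fully home again, then swing the catch back so that it points straight in over the tray's rim. Leave the other caddy fastened as it is and the things standing around where they are.

Things in the scene. Friction and masses are not known exactly. Their poses are not given: they have to be found in the camera images.
- caddy_a: one of two alike shallow aluminium caddies fixed to the bench, about 150 (x) x 190 (y) mm outside, origin at the centre of its underside on the bench; its -x side, towards the robot, is the catch side. Inside it is 135 x 175 mm, the inner floor 5 mm and the flared rim 33 mm above the origin; a seated tray has 2.5 mm of play on every side. Own z is up.
- tray_a_center (a point): centre (half-way up) of the loose grey lift-out tray that starts in caddy_a: 130 (x) x 170 (y) mm, 32 mm deep, 85 mm high with its grip, 0.2 to 0.42 kg; 42.5 mm above its underside, so 47.5 mm above the caddy's origin when seated. A wall along y halves it: one undivided long compartment on its -x side, three short pockets on its +x side. Turned right, its x axis points as its caddy's.
- tray_a_handle (a point): middle of the gripping length of that tray's (tray_a's) upright lifting grip, 30.5 mm straight above the tray's centre: a square post 26 x 26 mm, sides along the tray's x and y, rising from the tray's middle to 85 mm above its underside, 12 mm above this point; it can be gripped across either pair of sides. Below the tray's rim its foot is 34 mm square; axes as the tray's
- catch_a (a joint): angle of the flat steel swing catch of caddy_a about its upright pivot (rad): 0 = bar points straight in (caddy's +x) over the tray's rim and holds the tray down; grows anticlockwise seen from above; 1.57 = bar points to the caddy's +y, along the catch side, clear of the tray; stop at 1.65. It stays where it is left; about 1.2 N at the post moves it.
- catch_a_post (a point): middle of the upright thumb post on the catch of caddy_a: a black post 12 mm in diameter, 34 mm from the pivot axis. The point is 70 mm above the bench; the post's top is at 86 mm and the flat bar from which it rises has its top face at 47 mm (underside at 40 mm, 3 mm above the seated tray's rim), is 14 mm wide and reaches 48 mm from the pivot.
- catch_a_pivot (a point): point on the pivot axis of the catch of caddy_a, 70 mm above the bench; it lies 82 mm out on the -x side and 45 mm to the +y side of the caddy's centre. The pivot's pin ends 52 mm above the bench.
- caddy_b: one of two alike shallow aluminium caddies fixed to the bench, about 150 (x) x 190 (y) mm outside, origin at the centre of its underside on the bench; its -x side, towards the robot, is the catch side. Inside it is 135 x 175 mm, the inner floor 5 mm and the flared rim 33 mm above the origin; a seated tray has 2.5 mm of play on every side. Own z is up.
- tray_b_center (a point): centre (half-way up) of the loose grey lift-out tray that starts in caddy_b: 130 (x) x 170 (y) mm, 32 mm deep, 85 mm high with its grip, 0.2 to 0.42 kg; 42.5 mm above its underside, so 47.5 mm above the caddy's origin when seated. A wall along y halves it: one undivided long compartment on its -x side, three short pockets on its +x side. Turned right, its x axis points as its caddy's.
- tray_b_handle (a point): middle of the gripping length of that tray's (tray_b's) upright lifting grip, 30.5 mm straight above the tray's centre: a square post 26 x 26 mm, sides along the tray's x and y, rising from the tray's middle to 85 mm above its underside, 12 mm above this point; it can be gripped across either pair of sides. Below the tray's rim its foot is 34 mm square; axes as the tray's
- catch_b (a joint): angle of the flat steel swing catch of caddy_b about its upright pivot (rad): 0 = bar points straight in (caddy's +x) over the tray's rim and holds the tray down; grows anticlockwise seen from above; 1.57 = bar points to the caddy's +y, along the catch side, clear of the tray; stop at 1.65. It stays where it is left; about 1.2 N at the post moves it.
- catch_b_post (a point): middle of the upright thumb post on the catch of caddy_b: a black post 12 mm in diameter, 34 mm from the pivot axis. The point is 70 mm above the bench; the post's top is at 86 mm and the flat bar from which it rises has its top face at 47 mm (underside at 40 mm, 3 mm above the seated tray's rim), is 14 mm wide and reaches 48 mm from the pivot.
- catch_b_pivot (a point): point on the pivot axis of the catch of caddy_b, 70 mm above the bench; it lies 82 mm out on the -x side and 45 mm to the +y side of the caddy's centre. The pivot's pin ends 52 mm above the bench.
- tray_a_long (a point): middle of tray_a's undivided long compartment in plan: 32 mm from tray_a_center along the tray's own -x, at the same height
- glue_bottle: white glue bottle with a red cap, 42 mm across, 112 mm tall, standing upright, a loose bystander near the caddies; origin at the centre of its underside
- small_box: small cardboard box, 51 x 50 x 66 mm tall, a loose bystander near the caddies; origin at the centre of its underside
- stapler: black stapler, 34 x 135 mm, 48 mm high, a loose bystander near the caddies; origin at the centre of its underside
- tape_measure: yellow tape measure, 35 x 75 mm, 62 mm high, a loose bystander near the caddies; origin at the centre of its underside

How it is judged:
By the outcome, as a careful person would: the job done as asked, in the order asked, and still so for the second after the job is handed in, with the robot touching nothing.
It also fails if it takes over 72 s, if anything falls off the work surface, if the arm or the gripper's body presses on something with over 40 N, if the wrist force passes 120 N, or if a joint passes its speed limit or range.

## Working session

There is one attempt and no reset: what is moved stays moved. The work goes in short steps, Python scripts to look and compute and a tool call to move; the robot and the scene stay as the last step left them, time stands still between calls to the robot, and variables do not carry over. Pictures are saved under pics/ and viewed, and the job is handed in when it is done.

Besides the shell and the picture viewer there is one more tool, called in YAML: its name, and indented under it one key for each argument. step_arm: Moves the arm, as the interface text tells. Its arguments: {"type":"object","properties":{"moves":{"type":"array"},"force":{"type":"number"}},"required":["moves"]}

```bash
ls; mkdir -p pics
python3 - <<'E'
from workcell import bot
import cv2,numpy as np
print(bot.read_state()); print(bot.tips_ahead)
for n in("scene","top"):
    p,d=bot.snapshot(n); cv2.imwrite(f"pics/{n}0.png",p[:,:,::-1]); np.savez(f"pics/{n}0.npz",p=p,d=d)
    print(n,bot.camera_params(n))
print(bot.camera_params("wrist"))
E
```

```text
pics
{'time': 0.0, 'q': array([ 1.56968783e+00,  4.08437037e-02,  8.37948058e-02, -4.40749320e-04,
       -1.61549146e+00, -3.33691658e-01]), 'qvel': array([ 7.00918328e-04, -6.66163956e-05, -3.52273456e-04, -1.49029061e-03,
        1.45842358e-04, -3.08816108e-04]), 'tau': array([ 2.96565786e-04, -3.68201458e+01,  3.47409511e+01,  6.93209276e+00,
       -5.35858475e-03,  1.10444912e-06]), 'eef_pos': array([196.98631122, 566.44480292, 255.25643796]), 'ee_rot': array([ 9.86022506e-01, -1.66609748e-01, -7.27847855e-05,  8.96427897e-04]), 'contact_force': array([ 0.33118351,  0.52949498, -0.51677051]), 'ft_torque': array([-0.04000755, -0.03595186,  0.05599641]), 'gripper_width': 1.001472391674963}
25.0
scene {'fov_y': 51.2937878790413, 'cx': 313.8949065380805, 'cy': 242.27066771932698, 'world_from_camera': array([[ 6.98150240e-01, -5.68026393e-01,  4.35812182e-01,
        -1.38838071e+01],
       [-7.15878176e-01, -5.62545548e-01,  4.13595144e-01,
        -6.08477516e+02],
       [ 1.02312453e-02, -6.00739979e-01, -7.99379008e-01,
         1.11786203e+03],
       [ 0.00000000e+00,  0.00
[... 236 characters left out ...]
0504e+02],
       [-9.99748910e-01,  2.23477219e-02,  1.64212925e-03,
        -6.89930834e+01],
       [-2.97411251e-03, -5.97006172e-02, -9.98211897e-01,
         1.43218275e+03],
       [ 0.00000000e+00,  0.00000000e+00,  0.00000000e+00,
         1.00000000e+00]])}
{'fov_y': 65.70646984690485, 'cx': 317.1628606777666, 'cy': 240.2047120531925, 'hand_eye': array([[ 1.25956850e-05, -9.54828264e-01, -2.97158184e-01,
         7.60703693e+01],
       [ 9.99999731e-01, -2.06010846e-04,  7.04340890e-04,
        -3.53896691e-01],
       [-7.33742399e-04, -2.97158113e-01,  9.54828004e-01,
        -1.17530682e+02],
       [ 0.00000000e+00,  0.00000000e+00,  0.00000000e+00,
         1.00000000e+00]])}
```

View pics/scene0.png

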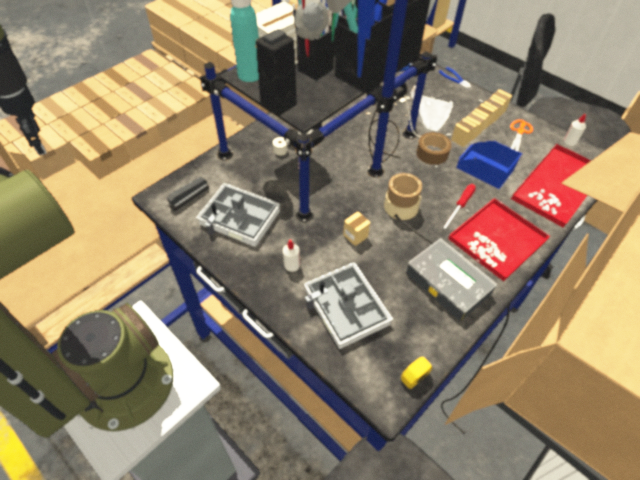

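View pics/top0.png

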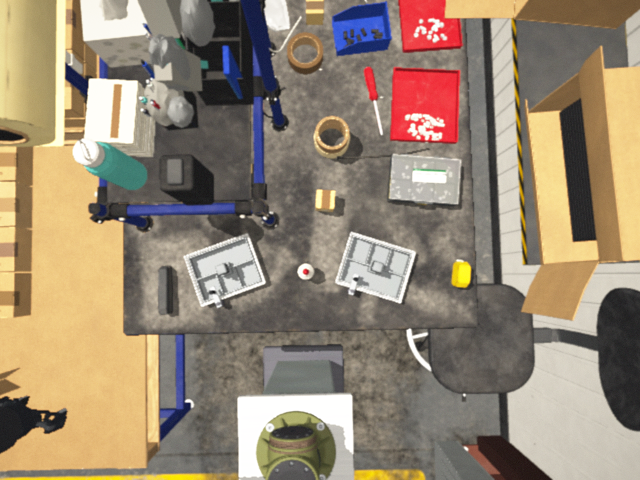

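Run:
```python
import cv2,numpy as np
p=cv2.imread("pics/top0.png")
a=cv2.resize(p[220:320,175:275],(400,400),interpolation=cv2.INTER_CUBIC)
b=cv2.resize(p[220:320,325:425],(400,400),interpolation=cv2.INTER_CUBIC)
cv2.imwrite("pics/z0.png",np.hstack([a,b]))
```

```text
(no output)
```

View pics/z0.png

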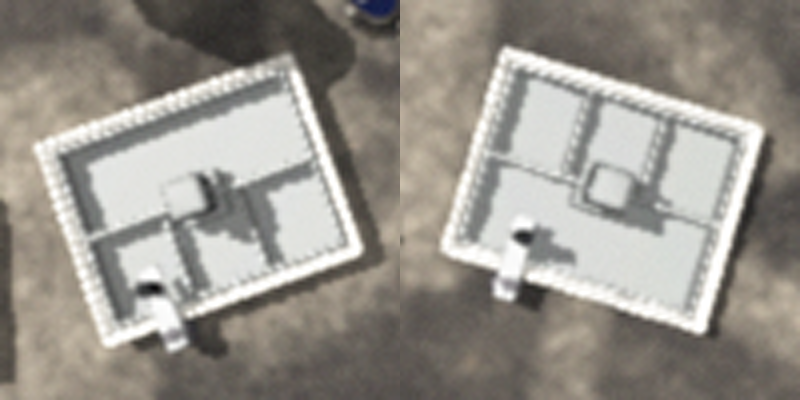

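```bash
cat > h.py <<'E'
import numpy as np,cv2
from workcell import bot
from scipy.spatial.transform import Rotation as R
def cloud(n,d):
    c=bot.camera_params(n); f=240/np.tan(np.radians(c["fov_y"]/2))
    v,u=np.mgrid[0:480,0:640]
    P=np.stack([(u-c["cx"])/f*d,(v-c["cy"])/f*d,d],-1)
    T=c["world_from_camera"]; W=P@T[:3,:3].T+T[:3,3]; W[d==0]=np.nan
    return W
def plane(n,uv,z):
    c=bot.camera_params(n); f=240/np.tan(np.radians(c["fov_y"]/2))
    uv=np.atleast_2d(uv).astype(float)
    D=np.c_[(uv[:,0]-c["cx"])/f,(uv[:,1]-c["cy"])/f,np.ones(len(uv))]
    T=c["world_from_camera"]; D=D@T[:3,:3].T
    return T[:3,3]+D*((z-T[2,3])/D[:,2])[:,None]
E
python3 - <<'E'
from h import *
from workcell import bot
for n in("top","scene"):
    z=np.load(f"pics/{n}0.npz"); W=cloud(n,z["d"]); p=z["p"]
    for name,c in(("L",(200,190)),("R",(200,-200))):
        pass
    if n=="top": 
        boxL=(slice(225,315),slice(180,270)); boxR=(slice(225,315),slice(330,420))
    else:
        boxL=(slice(180,255),slice(190,290)); boxR=(slice(255,360),slice(295,400))
    for nm,b in(("L",boxL),("R",boxR)):
        w=W[b]; 
        bench=w[...,2][np.abs(w[...,2])<12]
        m=((w[...,2]>22)&(w[...,2]<39)).astype(np.uint8)
        k,lab,st,_=cv2.connectedComponentsWithStats(m); i=1+np.argmax(st[1:,4])
        q=w[lab==i]
        r=cv2.minAreaRect(q[:,:2].astype(np.float32))
        h=w[(w[...,2]>75)&(w[...,2]<110)]
        print(n,nm,"bench z",np.median(bench),"rim z",np.median(q[:,2]),np.percentile(q[:,2],90),r,cv2.boxPoints(r).round(1).tolist())
        km,l,s,cc=cv2.connectedComponentsWithStats(((w[...,2]>65)&(w[...,2]<110)).astype(np.uint8))
        for j in range(1,km):
            hh=w[l==j]; print("  tall",len(hh),hh.mean(0).round(1),hh[:,2].max().round(1), cc[j]+[b[1].start,b[0].start])
E
```

```text
top L bench z 2.755304293669724 rim z 32.76543003511438 37.31293244328431 ((499.09295654296875, 184.34828186035156), (162.56698608398438, 189.64430236816406), 19.11813735961914) [[391.20001220703125, 247.3000030517578], [453.29998779296875, 68.0999984741211], [606.9000244140625, 121.4000015258789], [544.7999877929688, 300.6000061035156]]
  tall 114 [506.2 183.5  88.6] 98.8 [221.29824561 268.90350877]
  tall 21 [445.8 212.2  84.8] 90.6 [211.04761905 291.80952381]
top R bench z 3.088915023089953 rim z 33.04426352578821 37.32271601704197 ((503.14727783203125, -233.07391357421875), (188.41928100585938, 148.97242736816406), 71.50776672363281) [[402.6000061035156, -298.79998779296875], [543.9000244140625, -346.0], [603.7000122070312, -167.39999389648438], [462.3999938964844, -120.0999984741211]]
  tall 109 [ 503.4 -230.8   89. ] 98.9 [376.69724771 266.4587156 ]
  tall 15 [ 472.4 -173.4   85.8] 92.7 [355.4 278.6]
scene L bench z 0.4368612238251899 rim z 30.933633348770854 36.2349489534236 ((498.5080871582031, 182.89376831054688), (168.613525390625, 191.02362060546875), 18.829402923583984) [[387.8999938964844, 246.10000610351562], [449.5, 65.30000305175781], [609.0999755859375, 119.69999694824219], [547.5, 300.5]]
  tall 129 [504.6 180.8  82.4] 92.7 [236.51937984 200.08527132]
  tall 32 [445.2 211.3  78.4] 89.6 [212.8125 206.6875]
  tall 72 [485.  -38.8  84.3] 109.4 [286.5        248.93055556]
scene R bench z 0.5243910321653402 rim z 31.995092212389864 36.92944092430448 ((496.2918395996094, -230.04495239257812), (190.63259887695312, 168.690185546875), 70.8171615600586) [[385.29998779296875, -292.3999938964844], [544.5999755859375, -347.79998779296875], [607.2999877929688, -167.6999969482422], [447.8999938964844, -112.30000305175781]]
  tall 3 [495.2 -60.2  67.1] 69.2 [295.33333333 255.33333333]
  tall 35 [ 470.5 -176.    79.7] 90.4 [321.25714286 285.4       ]
  tall 162 [ 500.6 -235.    83.8] 94.5 [347.58641975 291.56790123]
```

Run:
```python
from h import *
for n in("top","scene"):
    z=np.load(f"pics/{n}0.npz"); W=cloud(n,z["d"]).reshape(-1,3); C=z["p"].reshape(-1,3).astype(int)
    m=(C[:,2]>C[:,0]*1.5)&(C[:,2]>70)&(W[:,0]>400)&(W[:,0]<800)&(W[:,1]>-100)&(W[:,1]<500)&(W[:,2]>-20)
    q=W[m]
    for lo in range(0,700,60):
        s=q[(q[:,2]>=lo)&(q[:,2]<lo+60)]
        if len(s): print(n,lo,len(s),np.percentile(s[:,:2],[2,50,98],axis=0).round().tolist(), s[np.argmin(np.hypot(s[:,0]-505,s[:,1]-185))].round())
# non-bench obstacles z>100 near
    m=(W[:,2]>100)&(W[:,0]<750)&(W[:,0]>250)&(W[:,1]>-100)&(W[:,1]<420); q=W[m]
    d=np.hypot(q[:,0]-505,q[:,1]-185); o=np.argsort(d)[:5]; print(q[o].round(),d[o].round())
```

```text
top 0 40 [[631.0, 48.0], [636.0, 408.0], [656.0, 421.0]] [631.  61.  42.]
top 60 51 [[631.0, 50.0], [636.0, 408.0], [654.0, 416.0]] [632.  65.  90.]
top 120 31 [[631.0, 405.0], [635.0, 409.0], [649.0, 415.0]] [636. 407. 144.]
top 240 1616 [[632.0, 49.0], [647.0, 199.0], [792.0, 417.0]] [631. 174. 270.]
top 300 330 [[640.0, 220.0], [702.0, 317.0], [740.0, 409.0]] [649. 170. 308.]
top 360 375 [[687.0, 312.0], [705.0, 318.0], [740.0, 349.0]] [692. 325. 387.]
top 420 580 [[687.0, 313.0], [705.0, 322.0], [744.0, 356.0]] [695. 322. 457.]
top 480 184 [[692.0, 320.0], [709.0, 329.0], [745.0, 358.0]] [699. 327. 483.]
[[632. 181. 269.]
 [632. 184. 269.]
 [632. 188. 269.]
 [632. 179. 268.]
 [631. 174. 270.]] [127. 127. 127. 127. 127.]
scene 0 120 [[632.0, 46.0], [637.0, 62.0], [651.0, 417.0]] [635.  64.  29.]
scene 60 205 [[632.0, 46.0], [639.0, 58.0], [652.0, 414.0]] [633.  62.  75.]
scene 120 233 [[631.0, 46.0], [637.0, 58.0], [651.0, 415.0]] [631.  59. 123.]
scene 180 227 [[631.0, 46.0], [638.0, 61.0], [651.0, 416.0]] [632.  59. 186.]
scene 240 942 [[632.0, 47.0], [644.0, 189.0], [795.0, 409.0]] [631. 191. 275.]
scene 300 435 [[634.0, 310.0], [696.0, 324.0], [722.0, 414.0]] [694. 317. 306.]
scene 360 428 [[653.0, 223.0], [699.0, 321.0], [724.0, 346.0]] [651. 219. 390.]
scene 420 572 [[668.0, 262.0], [702.0, 321.0], [734.0, 348.0]] [650. 216. 430.]
scene 480 108 [[695.0, 320.0], [707.0, 330.0], [734.0, 351.0]] [692. 330. 480.]
[[631. 191. 275.]
 [631. 185. 268.]
 [632. 178. 266.]
 [631. 195. 282.]
 [632. 188. 279.]] [126. 126. 127. 127. 127.]
```

```bash
cat >> h.py <<'E'
def st(): return bot.read_state()
def yaw():
    M=R.from_quat(st()["ee_rot"]).as_matrix(); return np.arctan2(M[1,0],M[0,0])
def goal(pos,yw,cmd=None):
    s=st(); M=R.from_quat(s["ee_rot"]).as_matrix(); p=s["eef_pos"]
    if cmd is not None: p=np.array(cmd)
    l=M.T@(np.array(pos)-p)/10
    y=np.arctan2(M[1,0],M[0,0])
    T=np.column_stack([[np.cos(yw),np.sin(yw),0],[np.sin(yw),-np.cos(yw),0],[0,0,-1]])
    rv=R.from_matrix(M.T@T).as_rotvec()
    return l.round(2).tolist(), rv.round(3).tolist(), "alt dz", round(-(yw-y),3)
E
python3 - <<'E'
from h import *
print(goal([430,190,230],1.11))
E
```

```text
([34.38, 27.9, 2.59], [0.001, 0.001, -1.445], 'alt dz', np.float64(-1.445))
```

step_arm:
  moves:
    - {"linear": [34.4, 27.9, 2.6], "rot": [0, 0, -1.445], "grip": 1}
    - {"linear": [34.4, 27.9, 2.6], "rot": [0, 0, -1.445], "grip": 1}
    - {"linear": [34.4, 27.9, 2.6], "rot": [0, 0, -1.445], "grip": 1}
    - {"linear": [34.4, 27.9, 2.6], "rot": [0, 0, -1.445], "grip": 1}
    - {"linear": [34.4, 27.9, 2.6], "rot": [0, 0, -1.445], "grip": 1}
    - {"linear": [34.4, 27.9, 2.6], "rot": [0, 0, -1.445], "grip": 1}
    - {"linear": [34.4, 27.9, 2.6], "rot": [0, 0, -1.445], "grip": 1}
    - {"linear": [34.4, 27.9, 2.6], "rot": [0, 0, -1.445], "grip": 1}
    - {"linear": [34.4, 27.9, 2.6], "rot": [0, 0, -1.445], "grip": 1}
    - {"linear": [34.4, 27.9, 2.6], "rot": [0, 0, -1.445], "grip": 1}
    - {"linear": [34.4, 27.9, 2.6], "rot": [0, 0, -1.445], "grip": 1}
    - {"linear": [34.4, 27.9, 2.6], "rot": [0, 0, -1.445], "grip": 1}

```text
time: 1.3
eef_pos: [430.3, 189.8, 230.0]
ee_rot: [0.85, 0.526, -0.0, -0.0]
contact_force: [0.0, 0.8, 0.8]
gripper_width: 0.998
```

Run:
```python
from h import *
s=st(); print(s["q"].round(3),yaw())
p,d=bot.snapshot("wrist"); np.savez("pics/w1.npz",p=p,d=d,pos=s["eef_pos"],rot=s["ee_rot"]); cv2.imwrite("pics/w1.png",p[:,:,::-1])
```

```text
[ 0.846 -0.314 -0.282 -0.    -1.603  1.832] 1.1077791951031888
```

View pics/w1.png

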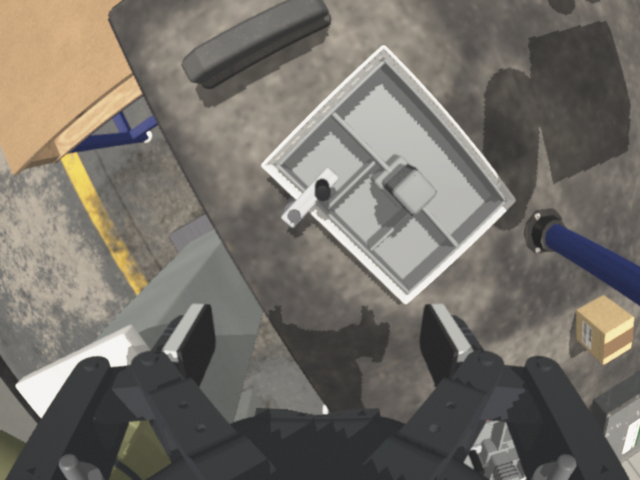

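```bash
cat >> h.py <<'E'
def wray(uv,pos,rot):
    c=bot.camera_params("wrist"); f=240/np.tan(np.radians(c["fov_y"]/2))
    uv=np.atleast_2d(uv).astype(float); x=uv[:,0]-c["cx"]; y=uv[:,1]-c["cy"]; r=np.hypot(x,y)+1e-9; t=r/f
    D=np.c_[x/r*np.sin(t),y/r*np.sin(t),np.cos(t)]
    H=c["hand_eye"]; M=R.from_quat(rot).as_matrix()
    return M@H[:3,3]+pos, D@H[:3,:3].T@M.T
def wplane(uv,z,pos,rot):
    o,D=wray(uv,pos,rot); return o+D*((z-o[2])/D[:,2])[:,None]
E
python3 - <<'E'
from h import *
z=np.load("pics/w1.npz"); p=z["p"]
a=cv2.resize(p[30:320,250:530,::-1],None,fx=2,fy=2,interpolation=cv2.INTER_CUBIC); cv2.imwrite("pics/w1z.png",a)
W=lambda uv,h: wplane(uv,h,z["pos"],z["rot"])[:,:2].round(1).tolist()
print("rim",W([(384,47),(263,166),(405,303),(513,201)],33))
# depth at features
for u,v in((322,184),(412,190),(293,216),(384,50)): print(z["d"][v,u])
E
```

```text
rim [[546.3, 296.7], [408.9, 249.9], [468.1, 75.5], [604.2, 122.0]]
267.71603
258.6874
302.99695
280.0579
```

View pics/w1z.png

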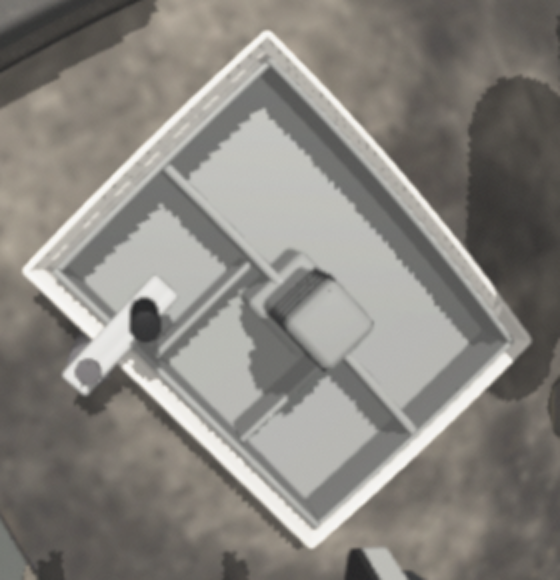

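Run:
```python
from h import *
z=np.load("pics/w1.npz"); p=z["p"]
W=lambda uv,h: wplane(uv,h,z["pos"],z["rot"])[:,:2].round(1).tolist()
g=cv2.cvtColor(p,cv2.COLOR_RGB2GRAY)
m=np.zeros_like(g); m[172:202,310:336]=(g[172:202,310:336]<62)
k,l,s,c=cv2.connectedComponentsWithStats(m); i=1+np.argmax(s[1:,4]); print(s[i],c[i])
print("posttop",W([(323,193),(322,187)],86), "low",W([(322,182)],60))
print("pin",W([(293.5,216)],52))
print("handle",W([(250+325/2,30+367/2),(250+373/2,30+322/2),(250+322/2,30+276/2),(250+283/2,30+318/2)],90))
ce=np.array([506.9,186.0]); y=0.328; Q=np.array([[np.cos(y),-np.sin(y)],[np.sin(y),np.cos(y)]])
for n,o in(("post0",(-48,45)),("pivot",(-82,45)),("post90",(-82,79))): print(n,(ce+Q@o).round(1))
```

```text
[316 180  14  21 202] [322.28712871 190.33663366]
posttop [[447.5, 214.7], [448.7, 218.9]] low [[448.9, 218.5]]
pin [[415.2, 202.7]]
handle [[499.6, 173.3], [522.7, 180.9], [511.8, 204.3], [492.7, 196.6]]
post0 [447.  213.1]
pivot [414.8 202.2]
post90 [403.8 234.4]
```

Run:
```python
from h import *
print(goal([447,213.5,115],1.113)); print(goal([447,213.5,78],1.113))
```

```text
([2.83, 0.48, 11.5], [-0.0, 0.0, -0.005], 'alt dz', np.float64(-0.005))
([2.83, 0.48, 15.2], [-0.0, 0.0, -0.005], 'alt dz', np.float64(-0.005))
```

step_arm:
  moves:
    - {"linear": [2.8, 0.5, 4.0], "rot": [0, 0, 0], "grip": -0.4}
    - {"linear": [2.8, 0.5, 8.0], "rot": [0, 0, 0], "grip": -0.4}
    - {"linear": [2.8, 0.5, 10.5], "rot": [0, 0, 0], "grip": -0.4}
    - {"linear": [2.8, 0.5, 10.5], "rot": [0, 0, 0], "grip": -0.4}
    - {"linear": [2.8, 0.5, 10.5], "rot": [0, 0, 0], "grip": -0.4}
  force: 20

```text
time: 1.85
eef_pos: [447.3, 213.7, 126.3]
ee_rot: [0.85, 0.527, 0.0, 0.0]
contact_force: [0.1, 0.4, 1.8]
gripper_width: 0.299
```

Run:
```python
from h import *
s=st(); print(s["eef_pos"],s["gripper_width"])
p,d=bot.snapshot("wrist"); np.savez("pics/w2.npz",p=p,d=d,pos=s["eef_pos"],rot=s["ee_rot"]); cv2.imwrite("pics/w2.png",p[:,:,::-1])
```

```text
[447.29105699 213.69552807 126.32076484] 0.2990992273844559
```

View pics/w2.png

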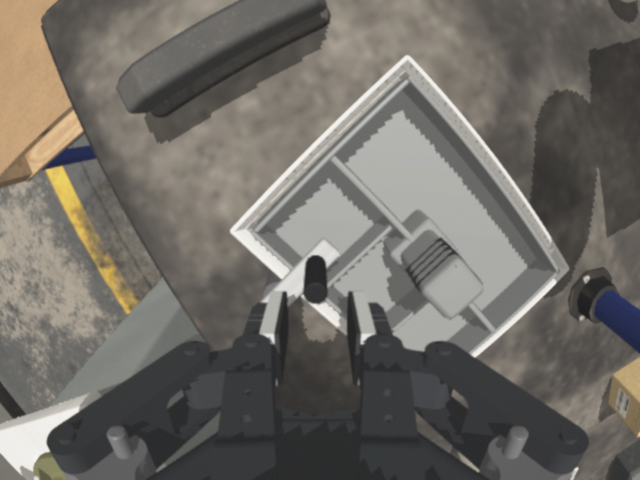

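Run:
```python
from h import *
z=np.load("pics/w2.npz")
W=lambda uv,h: wplane(uv,h,z["pos"],z["rot"])[:,:2].round(1).tolist()
print("posttop",W([(316,293)],86),"handle",W([(434,283),(445,318),(482,284),(430,240)],90))
print(z["d"][285,316],z["d"][285,445])
print(goal([447.2,213.8,81],0.33,cmd=[447.3,213.7,126.3]))
```

```text
posttop [[447.4, 214.9]] handle [[499.7, 195.9], [498.6, 175.0], [521.9, 183.4], [505.3, 216.7]]
172.08923 167.28775
([-0.0, -0.02, 4.53], [0.001, -0.002, 0.781], 'alt dz', np.float64(0.781))
```

step_arm:
  moves:
    - {"linear": [0, -0.05, 0], "rot": [0, 0, 0.78], "grip": -0.4}
    - {"linear": [0, -0.05, 0], "rot": [0, 0, 0.78], "grip": -0.4}
    - {"linear": [0, -0.05, 0], "rot": [0, 0, 0.78], "grip": -0.4}
    - {"linear": [0, -0.05, 0], "rot": [0, 0, 0.78], "grip": -0.4}
    - {"linear": [0, -0.05, 0], "rot": [0, 0, 0.78], "grip": -0.4}
    - {"linear": [0, -0.05, 0], "rot": [0, 0, 0.78], "grip": -0.4}
    - {"linear": [0, -0.05, 1.5], "rot": [0, 0, 0.78], "grip": -0.4}
    - {"linear": [0, -0.05, 3], "rot": [0, 0, 0.78], "grip": -0.4}
    - {"linear": [0, -0.05, 4.5], "rot": [0, 0, 0.78], "grip": -0.4}
    - {"linear": [0, -0.05, 4.5], "rot": [0, 0, 0.78], "grip": -0.4}

```text
time: 2.9
eef_pos: [445.5, 212.2, 77.1]
ee_rot: [0.986, 0.164, -0.002, 0.001]
contact_force: [-0.1, -0.7, -1.3]
gripper_width: 0.302
```

Run:
```python
from h import *
s=st(); print(s["eef_pos"],yaw(),s["contact_force"])
p,d=bot.snapshot("wrist"); np.savez("pics/w3.npz",p=p,d=d,pos=s["eef_pos"],rot=s["ee_rot"]); cv2.imwrite("pics/w3.png",p[:,:,::-1])
```

```text
[445.46974039 212.23038131  77.1158438 ] 0.330307356716836 [-0.14352735 -0.71712014 -1.31254017]
```

View pics/w3.png

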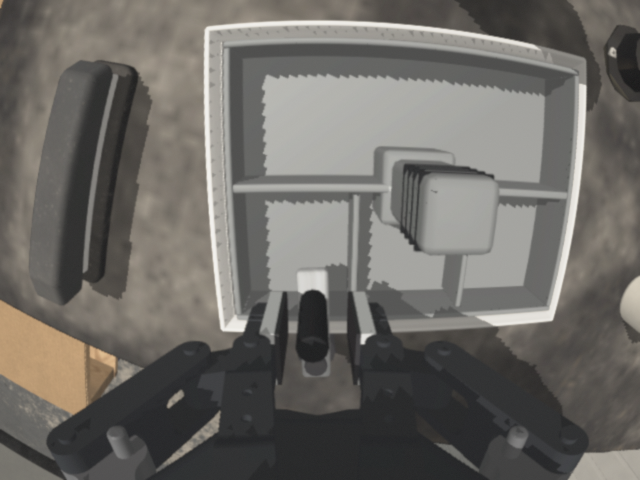

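step_arm:
  moves:
    - {"linear": [0, 0, 0], "rot": [0, 0, 0], "grip": -1}
    - {"linear": [0, 0, 0], "rot": [0, 0, 0], "grip": -1}
    - {"linear": [0, 0, 0], "rot": [0, 0, 0], "grip": -1}
    - {"linear": [0, 0, 0], "rot": [0, 0, 0], "grip": -1}
  force: 20

```text
time: 3.35
eef_pos: [447.0, 213.5, 80.6]
ee_rot: [0.986, 0.164, 0.0, -0.0]
contact_force: [-0.3, 1.6, -0.2]
gripper_width: 0.133
```

Run:
```python
from h import *
s=st(); print(s["eef_pos"],yaw(),s["contact_force"],s["gripper_width"])
M=R.from_quat(s["ee_rot"]).as_matrix(); P=np.array([415,202.4])
for th in np.linspace(0,1.6,12)[1:]:
    a=.328+th; t=np.r_[P+34*np.array([np.cos(a),np.sin(a)]),s["eef_pos"][2]]
    p0=np.r_[P+34*np.array([np.cos(.328),np.sin(.328)]),s["eef_pos"][2]]
    print(round(th,2),(M.T@(t-p0)/10).round(2),round(-th*.5,2))
print(M.T@(np.r_[P+34*np.array([np.cos(.328),np.sin(.328)]),77]-s["eef_pos"])/10)
```

```text
[446.98103938 213.47514055  80.63183602] 0.3302980267307016 [-0.28042343  1.62790912 -0.21678497] 0.1333065074636331
0.15 [-0.03 -0.49  0.  ] -0.07
0.29 [-0.14 -0.98  0.  ] -0.15
0.44 [-0.32 -1.44  0.  ] -0.22
0.58 [-0.56 -1.87  0.  ] -0.29
0.73 [-0.86 -2.26  0.  ] -0.36
0.87 [-1.21 -2.61  0.  ] -0.44
1.02 [-1.61 -2.9   0.  ] -0.51
1.16 [-2.05 -3.13 -0.  ] -0.58
1.31 [-2.51 -3.29 -0.  ] -0.65
1.45 [-3.   -3.38 -0.  ] -0.73
1.6 [-3.49 -3.41 -0.  ] -0.8
[0.01531256 0.01837824 0.36318714]
```

step_arm:
  moves:
    - {"linear": [-0.03, -0.49, 0], "rot": [0, 0, -0.07], "grip": -1}
    - {"linear": [-0.14, -0.98, 0], "rot": [0, 0, -0.15], "grip": -1}
    - {"linear": [-0.32, -1.44, 0], "rot": [0, 0, -0.22], "grip": -1}
    - {"linear": [-0.56, -1.87, 0], "rot": [0, 0, -0.29], "grip": -1}
    - {"linear": [-0.86, -2.26, 0], "rot": [0, 0, -0.36], "grip": -1}
    - {"linear": [-1.21, -2.61, 0], "rot": [0, 0, -0.44], "grip": -1}
    - {"linear": [-1.61, -2.9, 0], "rot": [0, 0, -0.51], "grip": -1}
    - {"linear": [-2.05, -3.13, 0], "rot": [0, 0, -0.58], "grip": -1}
    - {"linear": [-2.51, -3.29, 0], "rot": [0, 0, -0.65], "grip": -1}
    - {"linear": [-3.0, -3.38, 0], "rot": [0, 0, -0.73], "grip": -1}
    - {"linear": [-3.4, -3.4, 0], "rot": [0, 0, -0.78], "grip": -1}
    - {"linear": [-3.4, -3.4, 0], "rot": [0, 0, -0.78], "grip": -1}

```text
time: 4.55
eef_pos: [404.2, 234.6, 81.1]
ee_rot: [0.85, 0.527, 0.001, 0.0]
contact_force: [3.1, 1.9, -1.2]
gripper_width: 0.133
```

Run:
```python
from h import *
s=st(); print(s["eef_pos"],yaw(),s["contact_force"],s["gripper_width"],s["q"])
p,d=bot.snapshot("wrist"); np.savez("pics/w4.npz",p=p,d=d,pos=s["eef_pos"],rot=s["ee_rot"]); cv2.imwrite("pics/w4.png",p[:,:,::-1])
```

```text
[404.16661422 234.6467226   81.05539518] 1.1112277075730792 [ 3.08627131  1.85213564 -1.23075803] 0.1329026273610883 [ 9.60762471e-01 -2.82343057e-01 -5.30284603e-01  1.08617834e-03
 -1.32070222e+00  1.72099253e+00]
```

View pics/w4.png

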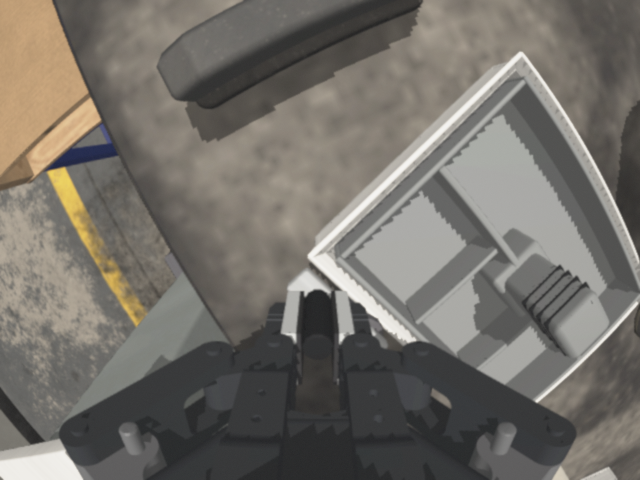

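Run:
```python
from h import *
print(goal([506,185,160],.33,cmd=[404.2,234.6,80.5]))
```

```text
([0.1, 11.33, -7.94], [0.0, -0.002, 0.78], 'alt dz', np.float64(0.78))
```

step_arm:
  moves:
    - {"linear": [0, 0, 0], "rot": [0, 0, 0], "grip": -0.4}
    - {"linear": [0, 0, 0], "rot": [0, 0, 0], "grip": -0.4}
    - {"linear": [0, 0, -3], "rot": [0, 0, 0], "grip": -0.4}
    - {"linear": [0, 0, -8], "rot": [0, 0, 0], "grip": -0.4}
    - {"linear": [0, 3, -8], "rot": [0, 0, 0.15], "grip": 1}
    - {"linear": [0.1, 7, -8], "rot": [0, 0, 0.3], "grip": 1}
    - {"linear": [0.1, 11.3, -8], "rot": [0, 0, 0.45], "grip": 1}
    - {"linear": [0.1, 11.3, -8], "rot": [0, 0, 0.6], "grip": 1}
    - {"linear": [0.1, 11.3, -8], "rot": [0, 0, 0.78], "grip": 1}
    - {"linear": [0.1, 11.3, -8], "rot": [0, 0, 0.78], "grip": 1}
    - {"linear": [0.1, 11.3, -8], "rot": [0, 0, 0.78], "grip": 1}
    - {"linear": [0.1, 11.3, -8], "rot": [0, 0, 0.78], "grip": 1}

```text
time: 5.8
eef_pos: [505.2, 184.9, 160.1]
ee_rot: [0.986, 0.165, -0.0, 0.0]
contact_force: [0.4, 0.3, 1.0]
gripper_width: 1.001
```

Run:
```python
from h import *
s=st(); print(s["eef_pos"],yaw(),s["contact_force"],s["gripper_width"],s["q"])
p,d=bot.snapshot("wrist"); np.savez("pics/w5.npz",p=p,d=d,pos=s["eef_pos"],rot=s["ee_rot"]); cv2.imwrite("pics/w5.png",p[:,:,::-1])
```

```text
[505.22033432 184.94481059 160.14319399] 0.3309750186174197 [0.36551942 0.30412851 0.96861092] 1.0013518119033655 [ 7.24782592e-01 -1.15258265e-01 -2.41083664e-01 -3.27496308e-05
 -1.44561401e+00  1.17699292e+00]
```

View pics/w5.png

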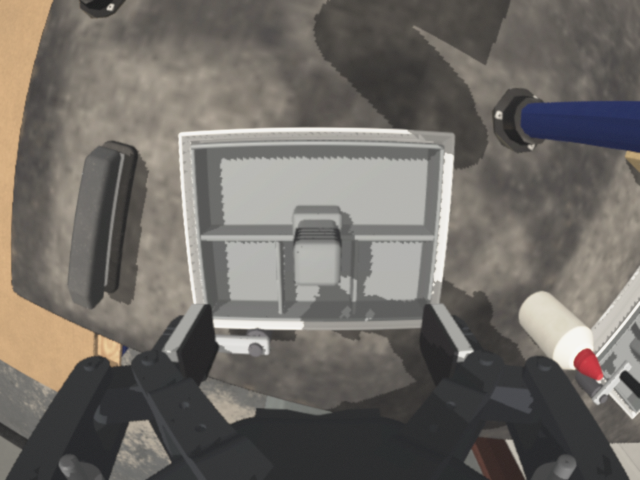

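Run:
```python
from h import *
z=np.load("pics/w5.npz"); p=z["p"]
cv2.imwrite("pics/w5z.png",cv2.resize(p[190:350,170:460,::-1],None,fx=2.7,fy=2.7,interpolation=cv2.INTER_CUBIC))
W=lambda uv,h: wplane(uv,h,z["pos"],z["rot"])[:,:2]
h=W([(295,250),(341,250),(339,286),(297,286)],90); print(h.round(1).tolist(),h.mean(0))
r=W([(180,132),(454,132),(438,329),(192,330)],33); print(r.round(1).tolist(),r.mean(0))
```

```text
[[512.9, 200.2], [520.9, 177.0], [500.8, 170.7], [493.2, 192.7]] [506.94972892 185.13893433]
[[547.6, 297.9], [608.1, 122.1], [466.5, 70.4], [402.0, 254.8]] [506.05639734 186.29090501]
```

View pics/w5z.png

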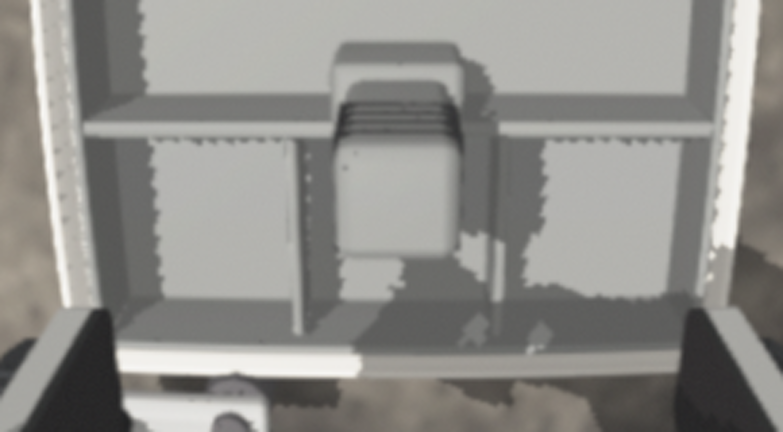

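Run:
```python
from h import *
print(goal([507.3,185.6,84],.33),st()["eef_pos"])
```

```text
([0.22, 0.01, 7.62], [0.0, 0.0, 0.001], 'alt dz', np.float64(0.001)) [505.20835476 185.04052058 160.21251276]
```

step_arm:
  moves:
    - {"linear": [0.2, 0, 3], "rot": [0, 0, 0], "grip": 1}
    - {"linear": [0.2, 0, 6], "rot": [0, 0, 0], "grip": 0.4}
    - {"linear": [0.2, 0, 7.5], "rot": [0, 0, 0], "grip": 0}
    - {"linear": [0.2, 0, 7.6], "rot": [0, 0, 0], "grip": 0}
    - {"linear": [0.2, 0, 7.6], "rot": [0, 0, 0], "grip": -1}
    - {"linear": [0.2, 0, 7.6], "rot": [0, 0, 0], "grip": -1}
    - {"linear": [0.2, 0, 7.6], "rot": [0, 0, 0], "grip": -1}
    - {"linear": [0.2, 0, 7.6], "rot": [0, 0, 0], "grip": -1}
  force: 60

```text
time: 6.65
eef_pos: [507.9, 186.1, 85.9]
ee_rot: [0.986, 0.165, 0.001, -0.0]
contact_force: [-0.6, 1.6, 4.4]
gripper_width: 0.295
```

Run:
```python
from h import *
s=st(); print(s["eef_pos"],yaw(),s["contact_force"],s["gripper_width"]*85,s["q"])
```

```text
[507.85836847 186.11044746  85.87214461] 0.33054864252185484 [-0.61368157  1.58940971  4.39101279] 25.047148248703955 [ 7.23436845e-01 -7.22458715e-02 -3.38718881e-01  6.05953377e-04
 -1.30198607e+00  1.17774830e+00]
```

step_arm:
  moves:
    - {"linear": [0, 0, -0.5], "rot": [0, 0, 0], "grip": -1}
    - {"linear": [0, 0, -1.5], "rot": [0, 0, 0], "grip": -1}
    - {"linear": [0, 0, -3], "rot": [0, 0, 0], "grip": -1}
    - {"linear": [0, 0, -5], "rot": [0, 0, 0], "grip": -1}
    - {"linear": [0, 0, -7], "rot": [0, 0, 0], "grip": -1}
    - {"linear": [0, 0, -9.5], "rot": [0, 0, 0], "grip": -1}
    - {"linear": [0, 0, -10], "rot": [0, 0, 0], "grip": -1}
    - {"linear": [-2, 0, -10], "rot": [0, 0, 0], "grip": -1}
    - {"linear": [-4, 0, -10], "rot": [0, 0, 0], "grip": -1}
    - {"linear": [-4, 0, -10], "rot": [0, 0, 0], "grip": -1}
  force: 80

```text
time: 7.65
eef_pos: [468.0, 172.2, 184.3]
ee_rot: [0.986, 0.165, -0.0, -0.0]
contact_force: [-0.1, -0.3, -3.7]
gripper_width: 0.291
```

Run:
```python
from h import *
s=st(); print(s["eef_pos"],yaw(),s["contact_force"],s["gripper_width"]*85,s["q"])
p,d=bot.snapshot("wrist"); cv2.imwrite("pics/w6.png",p[:,:,::-1])
```

```text
[467.95033059 172.2417851  184.2505402 ] 0.3305856821672789 [-0.05237818 -0.26763379 -3.67936166] 24.726175532935233 [ 7.57252541e-01 -2.31540858e-01 -2.98585297e-01 -6.99663966e-04
 -1.50373522e+00  1.14417626e+00]
```

View pics/w6.png

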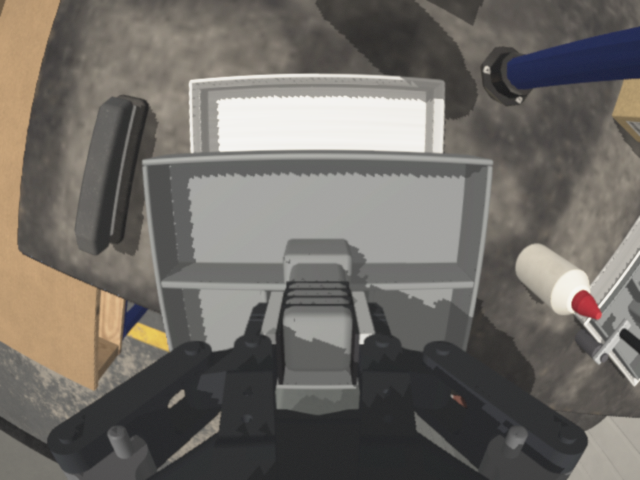

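step_arm:
  moves:
    - {"linear": [0, 0, 0], "rot": [0, 0, 0.08], "grip": -1}
    - {"linear": [0, 0, 0], "rot": [0, 0, 0.22], "grip": -1}
    - {"linear": [0, 0, 0], "rot": [0, 0, 0.36], "grip": -1}
    - {"linear": [0, 0, 0], "rot": [0, 0, 0.5], "grip": -1}
    - {"linear": [0, 0, 0], "rot": [0, 0, 0.64], "grip": -1}
    - {"linear": [0, 0, 0], "rot": [0, 0, 0.78], "grip": -1}
    - {"linear": [0, 0, 0], "rot": [0, 0, 0.92], "grip": -1}
    - {"linear": [0, 0, 0], "rot": [0, 0, 1.06], "grip": -1}
    - {"linear": [0, 0, 0], "rot": [0, 0, 1.2], "grip": -1}
    - {"linear": [0, 0, 0], "rot": [0, 0, 1.34], "grip": -1}
    - {"linear": [0, 0, 0], "rot": [0, 0, 1.48], "grip": -1}
    - {"linear": [0, 0, 0], "rot": [0, 0, 1.6], "grip": -1}

```text
time: 8.9
eef_pos: [469.6, 172.8, 183.8]
ee_rot: [0.803, -0.595, -0.0, 0.0]
contact_force: [-0.3, -0.5, -3.1]
gripper_width: 0.294
```

step_arm:
  moves:
    - {"linear": [0, 0, 0], "rot": [0, 0, 0.14], "grip": -1}
    - {"linear": [0, 0, 0], "rot": [0, 0, 0.28], "grip": -1}
    - {"linear": [0, 0, 0], "rot": [0, 0, 0.42], "grip": -1}
    - {"linear": [0, 0, 0], "rot": [0, 0, 0.56], "grip": -1}
    - {"linear": [0, 0, 0], "rot": [0, 0, 0.7], "grip": -1}
    - {"linear": [0, 0, 0], "rot": [0, 0, 0.84], "grip": -1}
    - {"linear": [0, 0, 0], "rot": [0, 0, 0.98], "grip": -1}
    - {"linear": [0, 0, 0], "rot": [0, 0, 1.12], "grip": -1}
    - {"linear": [0, 0, 0], "rot": [0, 0, 1.26], "grip": -1}
    - {"linear": [0, 0, 0], "rot": [0, 0, 1.4], "grip": -1}
    - {"linear": [0, 0, 0], "rot": [0, 0, 1.5], "grip": -1}
    - {"linear": [0, 0, 0], "rot": [0, 0, 1.54], "grip": -1}

```text
time: 10.1
eef_pos: [469.6, 172.8, 183.8]
ee_rot: [-0.163, 0.987, -0.0, -0.0]
contact_force: [0.8, -1.3, -2.8]
gripper_width: 0.293
```

Run:
```python
from h import *
s=st(); print(s["eef_pos"],yaw(),s["contact_force"],s["gripper_width"]*85,s["q"])
print(goal([506.3,186.2,s["eef_pos"][2]],.329-np.pi))
p,d=bot.snapshot("wrist"); np.savez("pics/w7.npz",p=p,d=d,pos=s["eef_pos"],rot=s["ee_rot"]); cv2.imwrite("pics/w7.png",p[:,:,::-1])
```

```text
[469.62509199 172.79506171 183.7707274 ] -2.8133674391915395 [ 0.76151393 -1.29546361 -2.79620721] 24.87160933932641 [ 7.56027934e-01 -2.25957678e-01 -2.94999880e-01 -1.23916082e-04
 -1.50257367e+00 -1.99859046e+00]
([-3.9, 0.09, -0.0], [-0.0, -0.001, -0.001], 'alt dz', np.float64(-0.001))
```

View pics/w7.png

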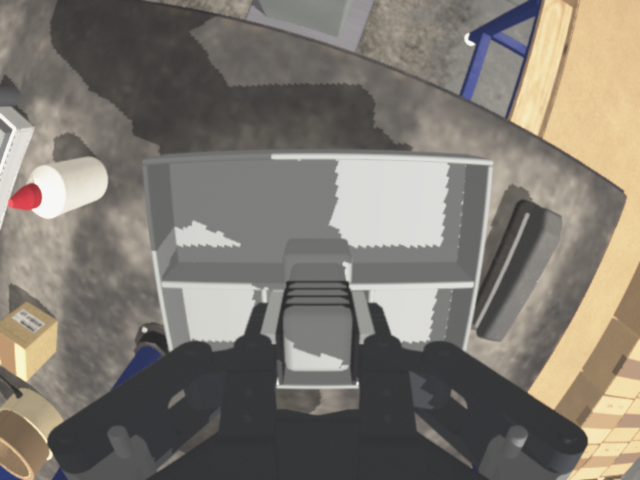

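Run:
```python
from h import *
c=bot.camera_params("wrist")
for zt in(48.,50.):
    o,D=wray([(145,161),(491,161),(163,284),(472,284)],np.zeros(3),[0,0,0,1]); print(zt,(o+D*((zt-o[2])/D[:,2])[:,None]).round(1).tolist())
```

```text
48.0 [[63.8, -82.0, 48.0], [63.8, 83.1, 48.0], [0.4, -79.8, 48.0], [0.5, 80.3, 48.0]]
50.0 [[63.6, -83.0, 50.0], [63.7, 84.1, 50.0], [-0.5, -80.8, 50.0], [-0.4, 81.3, 50.0]]
```

step_arm:
  moves:
    - {"linear": [-2, 0, 0], "rot": [0, 0, 0], "grip": -1}
    - {"linear": [-3.87, 0.05, 0], "rot": [0, 0, 0], "grip": -1}
    - {"linear": [-3.87, 0.05, 2], "rot": [0, 0, 0], "grip": -1}
    - {"linear": [-3.87, 0.05, 4], "rot": [0, 0, 0], "grip": -1}
    - {"linear": [-3.87, 0.05, 6], "rot": [0, 0, 0], "grip": -1}
    - {"linear": [-3.87, 0.05, 6], "rot": [0, 0, 0], "grip": -1}
    - {"linear": [-3.87, 0.05, 6], "rot": [0, 0, 0], "grip": -1}

```text
time: 10.85
eef_pos: [506.1, 185.6, 124.5]
ee_rot: [-0.165, 0.986, -0.0, -0.0]
contact_force: [0.3, -0.5, -3.1]
gripper_width: 0.291
```

Run:
```python
from h import *
s=st(); print(s["eef_pos"],yaw(),s["contact_force"],s["gripper_width"]*85,s["q"])
print(goal([506.0,186.1,85.5],.329-np.pi))
p,d=bot.snapshot("wrist"); np.savez("pics/w8.npz",p=p,d=d,pos=s["eef_pos"],rot=s["ee_rot"]); cv2.imwrite("pics/w8.png",p[:,:,::-1])
```

```text
[506.05459653 185.6308498  124.47864693] -2.8093191652581675 [ 0.28168298 -0.5330353  -3.06592873] 24.701975396684396 [ 7.25158193e-01 -9.78997544e-02 -2.90860502e-01  6.88855301e-04
 -1.37863096e+00 -1.96381264e+00]
([-0.01, 0.05, 3.9], [-0.001, -0.0, 0.003], 'alt dz', np.float64(0.003))
```

View pics/w8.png

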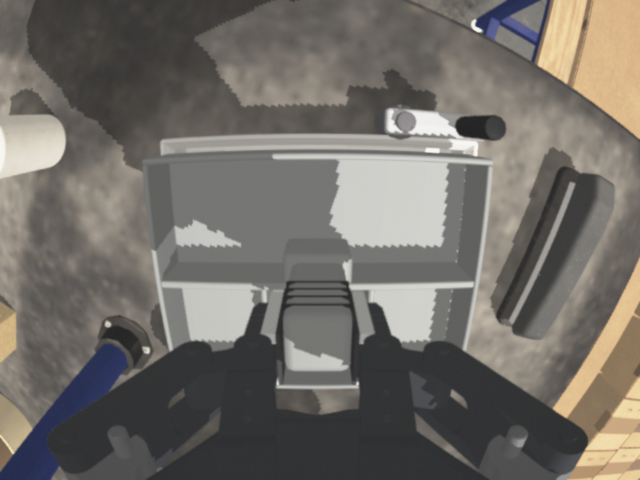

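step_arm:
  moves:
    - {"linear": [0, 0.05, 0.8], "rot": [0, 0, 0], "grip": -1}
    - {"linear": [0, 0.05, 1.4], "rot": [0, 0, 0], "grip": -1}
    - {"linear": [0, 0.05, 1.8], "rot": [0, 0, 0], "grip": -1}
    - {"linear": [0, 0.05, 2.1], "rot": [0, 0, 0], "grip": -1}
    - {"linear": [0, 0.05, 2.1], "rot": [0, 0, 0], "grip": -1}

```text
time: 11.4
eef_pos: [505.4, 186.1, 102.7]
ee_rot: [-0.165, 0.986, -0.0, -0.0]
contact_force: [-0.4, -0.2, -4.1]
gripper_width: 0.291
```

step_arm:
  moves:
    - {"linear": [0, 0, 0.5], "rot": [0, 0, 0], "grip": -1}
    - {"linear": [0, 0, 1.0], "rot": [0, 0, 0], "grip": -1}
    - {"linear": [0, 0, 1.4], "rot": [0, 0, 0], "grip": -1}
    - {"linear": [0, 0, 1.6], "rot": [0, 0, 0], "grip": -1}
    - {"linear": [0, 0, 1.6], "rot": [0, 0, 0], "grip": -1}
    - {"linear": [0, 0, 1.6], "rot": [0, 0, 0], "grip": -1}

```text
time: 12.0
eef_pos: [505.7, 186.3, 87.4]
ee_rot: [-0.165, 0.986, -0.0, 0.0]
contact_force: [-0.3, 0.1, -3.0]
gripper_width: 0.291
```

step_arm:
  moves:
    - {"linear": [0, 0, 0.1], "rot": [0, 0, 0], "grip": -1}
    - {"linear": [0, 0, 0.2], "rot": [0, 0, 0], "grip": -1}
    - {"linear": [0, 0, 0.25], "rot": [0, 0, 0], "grip": -1}
    - {"linear": [0, 0, 0.25], "rot": [0, 0, 0], "grip": -1}

```text
time: 12.4
eef_pos: [505.9, 186.4, 85.9]
ee_rot: [-0.165, 0.986, 0.0, 0.0]
contact_force: [-3.6, -1.0, 5.0]
gripper_width: 0.292
```

step_arm:
  moves:
    - {"linear": [0, 0, 0], "rot": [0, 0, 0], "grip": 0.1}
    - {"linear": [0, 0, 0], "rot": [0, 0, 0], "grip": 0.1}
    - {"linear": [0, 0, 0], "rot": [0, 0, 0], "grip": 0.1}
    - {"linear": [0, 0, -2], "rot": [0, 0, 0], "grip": 0.1}
    - {"linear": [0, 0, -6], "rot": [0, 0, 0], "grip": 0.1}
    - {"linear": [0, 0, -9], "rot": [0, 0, 0], "grip": 0.1}
    - {"linear": [0, 0, -9], "rot": [0, 0, 0], "grip": 0.1}
    - {"linear": [0, 0, -9], "rot": [0, 0, 0], "grip": 0.1}
  force: 20

```text
time: 13.2
eef_pos: [505.9, 186.5, 175.4]
ee_rot: [-0.165, 0.986, 0.0, 0.001]
contact_force: [0.4, 1.2, -0.5]
gripper_width: 0.55
```

Run:
```python
from h import *
s=st(); print(s["eef_pos"],yaw(),s["contact_force"],s["gripper_width"]*85,s["q"])
p,d=bot.snapshot("wrist"); np.savez("pics/w9.npz",p=p,d=d,pos=s["eef_pos"],rot=s["ee_rot"]); cv2.imwrite("pics/w9.png",p[:,:,::-1])
```

```text
[505.88636453 186.52315362 175.35243476] -2.809861706589925 [ 0.42863558  1.22142002 -0.54774774] 46.791867165236845 [ 7.26214426e-01 -1.18249260e-01 -2.16040534e-01 -9.79859446e-05
 -1.47138409e+00 -1.96526964e+00]
```

View pics/w9.png

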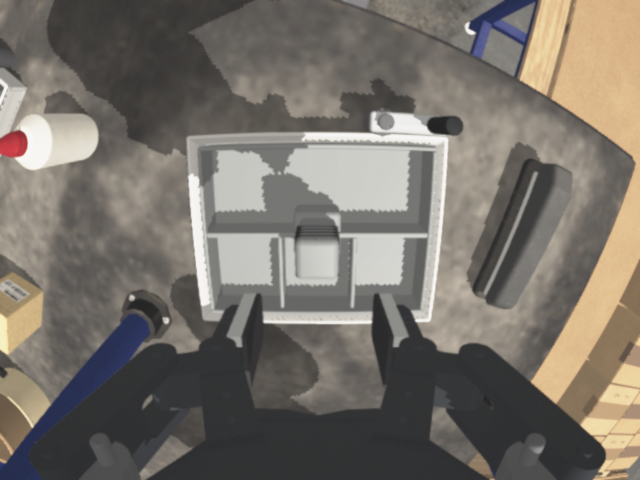

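Run:
```python
from h import *
def wcloud(z):
    c=bot.camera_params("wrist"); d=z["d"]; v,u=np.mgrid[0:480,0:640]
    o,D=wray(np.c_[u.ravel(),v.ravel()],z["pos"],z["rot"])
    H=c["hand_eye"]; M=R.from_quat(z["rot"]).as_matrix(); ax=M@H[:3,2]
    return (o+D*(d.ravel()/(D@ax))[:,None]).reshape(480,640,3)
for f,hb in(("w5",(slice(255,280),slice(303,335))),("w9",(slice(255,275),slice(300,335)))):
    z=np.load(f"pics/{f}.npz"); W=wcloud(z); q=W[hb].reshape(-1,3); print(f,"handle top",np.median(q,0).round(1),q[:,2].std().round(1))
    # tray rim strip corners by caddy coords
    c=np.array([506.5,186.1]);a=.329; Q=np.array([[np.cos(a),np.sin(a)],[-np.sin(a),np.cos(a)]])
    L=(W[...,:2]-c)@Q.T
    for n,m in(("+y rim",(abs(L[...,1]-83.5)<1.5)&(abs(L[...,0])<50)),("-y rim",(abs(L[...,1]+83.5)<1.5)&(abs(L[...,0])<50)),("-x rim",(abs(L[...,0]+63.5)<1.5)&(abs(L[...,1])<70)),("+x",(abs(L[...,0]-63.5)<1.5)&(abs(L[...,1])<70)),("wall+",(abs(L[...,0])<2)&(abs(L[...,1]-50)<20)),("wall-",(abs(L[...,0])<2)&(abs(L[...,1]+50)<20))):
        print(n,np.percentile(W[...,2][m],[50,80,95]).round(1))
```

```text
w5 handle top [507.5 184.8  89.9] 11.5
+y rim [36.7 37.3 37.8]
-y rim [27.6 36.4 37.3]
-x rim [36.7 37.3 37.8]
+x [36.7 37.4 37.9]
wall+ [200.9 217.2 227.5]
wall- [201.1 216.7 226.9]
w9 handle top [508.2 187.3  89.9] 20.2
+y rim [28.3 36.4 37.3]
-y rim [36.6 37.2 37.9]
-x rim [36.7 37.4 37.9]
+x [26.7 36.2 37.2]
wall+ [208.5 229.  241.3]
wall- [207.5 228.3 241.4]
```

Run:
```python
from h import *
print(goal([404.2,234.6,125],1.111-np.pi))
```

```text
([7.99, 7.87, 4.92], [0.0, -0.001, -0.779], 'alt dz', np.float64(-0.779))
```

step_arm:
  moves:
    - {"linear": [3, 3, 0], "rot": [0, 0, -0.14], "grip": -0.4}
    - {"linear": [6, 6, 0], "rot": [0, 0, -0.28], "grip": -0.4}
    - {"linear": [8, 7.9, 1], "rot": [0, 0, -0.42], "grip": -0.4}
    - {"linear": [8, 7.9, 2], "rot": [0, 0, -0.56], "grip": -0.4}
    - {"linear": [8, 7.9, 3.5], "rot": [0, 0, -0.7], "grip": -0.4}
    - {"linear": [8, 7.9, 4.9], "rot": [0, 0, -0.78], "grip": -0.4}
    - {"linear": [8, 7.9, 4.9], "rot": [0, 0, -0.78], "grip": -0.4}
    - {"linear": [8, 7.9, 4.9], "rot": [0, 0, -0.78], "grip": -0.4}
  force: 20

```text
time: 14.05
eef_pos: [404.1, 234.5, 125.2]
ee_rot: [-0.527, 0.85, -0.001, -0.001]
contact_force: [-0.1, 0.4, 0.8]
gripper_width: 0.301
```

Run:
```python
from h import *
s=st(); print(s["eef_pos"],yaw(),s["contact_force"],s["gripper_width"]*85,s["q"])
print(goal([404.2,234.6,81],1.111-np.pi))
p,d=bot.snapshot("wrist"); np.savez("pics/w10.npz",p=p,d=d,pos=s["eef_pos"],rot=s["ee_rot"]); cv2.imwrite("pics/w10.png",p[:,:,::-1])
```

```text
[404.10955726 234.47562419 125.22544566] -2.032068525348386 [-0.05764675  0.41356125  0.75320072] 25.626595849065474 [ 9.60085963e-01 -3.04404806e-01 -4.65515933e-01  3.24587998e-04
 -1.41148993e+00 -1.42140990e+00]
([-0.02, -0.0, 4.42], [-0.0, -0.002, -0.001], 'alt dz', np.float64(-0.001))
```

View pics/w10.png

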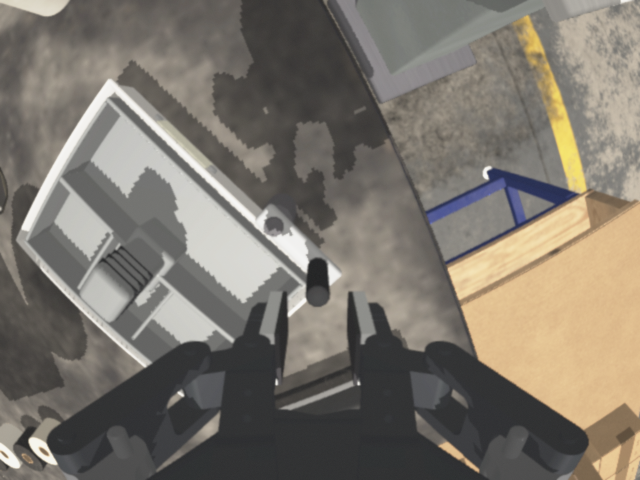

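step_arm:
  moves:
    - {"linear": [0, 0, 2], "rot": [0, 0, 0], "grip": -0.4}
    - {"linear": [0, 0, 4], "rot": [0, 0, 0], "grip": -0.4}
    - {"linear": [0, 0, 4.4], "rot": [0, 0, 0], "grip": -0.4}
    - {"linear": [0, 0, 4.4], "rot": [0, 0, 0], "grip": -1}
    - {"linear": [0, 0, 4.4], "rot": [0, 0, 0], "grip": -1}
    - {"linear": [0, 0, 4.4], "rot": [0, 0, 0], "grip": -1}
    - {"linear": [0, 0, 4.4], "rot": [0, 0, 0], "grip": -1}

```text
time: 14.8
eef_pos: [404.3, 234.8, 82.1]
ee_rot: [-0.528, 0.85, -0.0, -0.0]
contact_force: [0.2, -0.6, -3.6]
gripper_width: 0.128
```

Run:
```python
from h import *
s=st(); print(s["eef_pos"],yaw(),s["contact_force"],s["gripper_width"]*85)
M=R.from_quat(s["ee_rot"]).as_matrix(); P=np.array([414.9,202.5]); z0=s["eef_pos"][2]
for th in np.r_[np.linspace(1.57,0,12)[1:],-.03]:
    a=.328+th; t=np.r_[P+34*np.array([np.cos(a),np.sin(a)]),z0]
    print(round(th,2),(M.T@(t-s["eef_pos"])/10).round(2),round((1.57-th)*.5,2))
```

```text
[404.32600756 234.75908836  82.1386317 ] -2.0301478157762105 [ 0.22060674 -0.60752511 -3.57988182] 10.840857497167846
1.43 [-0.3  -0.34  0.  ] 0.07
1.28 [-0.56 -0.74  0.  ] 0.14
1.14 [-0.76 -1.19  0.  ] 0.21
1.0 [-0.9  -1.65  0.  ] 0.29
0.86 [-0.97 -2.13  0.  ] 0.36
0.71 [-0.97 -2.62  0.  ] 0.43
0.57 [-0.9 -3.1  0. ] 0.5
0.43 [-0.76 -3.56  0.  ] 0.57
0.29 [-0.56 -4.    0.  ] 0.64
0.14 [-0.3  -4.41  0.  ] 0.71
0.0 [ 0.01 -4.78  0.  ] 0.78
-0.03 [ 0.09 -4.85  0.  ] 0.8
```

step_arm:
  moves:
    - {"linear": [-0.3, -0.34, 0], "rot": [0, 0, 0.07], "grip": -1}
    - {"linear": [-0.56, -0.74, 0], "rot": [0, 0, 0.14], "grip": -1}
    - {"linear": [-0.76, -1.19, 0], "rot": [0, 0, 0.21], "grip": -1}
    - {"linear": [-0.9, -1.65, 0], "rot": [0, 0, 0.29], "grip": -1}
    - {"linear": [-0.97, -2.13, 0], "rot": [0, 0, 0.36], "grip": -1}
    - {"linear": [-0.97, -2.62, 0], "rot": [0, 0, 0.43], "grip": -1}
    - {"linear": [-0.9, -3.1, 0], "rot": [0, 0, 0.5], "grip": -1}
    - {"linear": [-0.76, -3.56, 0], "rot": [0, 0, 0.57], "grip": -1}
    - {"linear": [-0.56, -4.0, 0], "rot": [0, 0, 0.64], "grip": -1}
    - {"linear": [-0.3, -4.41, 0], "rot": [0, 0, 0.71], "grip": -1}
    - {"linear": [0, -4.78, 0], "rot": [0, 0, 0.78], "grip": -1}
    - {"linear": [0, -4.78, 0], "rot": [0, 0, 0.78], "grip": -1}

```text
time: 16.0
eef_pos: [448.4, 215.8, 82.6]
ee_rot: [-0.164, 0.986, 0.002, 0.002]
contact_force: [6.5, 6.0, -7.1]
gripper_width: 0.13
```

Run:
```python
from h import *
s=st(); print(s["eef_pos"],yaw(),s["contact_force"],s["gripper_width"]*85)
d=s["eef_pos"][:2]-[414.9,202.5]; print(np.hypot(*d),np.arctan2(d[1],d[0])-.328)
print(goal([447.0,213.45,81.5],.33-np.pi))
```

```text
[448.41252366 215.82506335  82.59610855] -2.811848211742824 [ 6.48215067  5.99979236 -7.07557352] 11.043310005962768
36.06447775387219 0.05044817021089243
([0.21, -0.18, 0.11], [0.004, 0.005, -0.0], 'alt dz', np.float64(-0.0))
```

step_arm:
  moves:
    - {"linear": [0, 0, 0], "rot": [0, 0, 0], "grip": -1}
    - {"linear": [0, 0, 0], "rot": [0, 0, 0], "grip": -1}

```text
time: 16.2
eef_pos: [448.3, 215.7, 82.6]
ee_rot: [-0.165, 0.986, 0.002, 0.002]
contact_force: [5.4, 4.8, -6.2]
gripper_width: 0.13
```

Run:
```python
from h import *
s=st(); print(s["eef_pos"],yaw(),s["contact_force"],s["gripper_width"]*85)
d=s["eef_pos"][:2]-[414.9,202.5]; print(np.hypot(*d),np.arctan2(d[1],d[0])-.328)
print(goal([447.0,213.45,81.5],.33-np.pi))
```

```text
[448.30716784 215.66957656  82.61669788] -2.8095236980436047 [ 5.43482097  4.8466516  -6.18940114] 11.025832128077587
35.90928306062467 0.04750860139818358
([0.2, -0.17, 0.11], [0.003, 0.005, 0.002], 'alt dz', np.float64(0.002))
```

step_arm:
  moves:
    - {"linear": [0.1, -0.1, 0], "rot": [0, 0, 0], "grip": -1}
    - {"linear": [0.2, -0.2, 0], "rot": [0, 0, 0], "grip": -1}
    - {"linear": [0.2, -0.2, 0], "rot": [0, 0, 0], "grip": -1}

```text
time: 16.5
eef_pos: [448.2, 213.8, 82.8]
ee_rot: [-0.165, 0.986, 0.003, 0.004]
contact_force: [12.9, 7.2, -11.3]
gripper_width: 0.134
```

Run:
```python
from h import *
s=st(); print(s["eef_pos"],yaw(),s["contact_force"],s["gripper_width"]*85)
p,d=bot.snapshot("wrist"); np.savez("pics/w11.npz",p=p,d=d,pos=s["eef_pos"],rot=s["ee_rot"]); cv2.imwrite("pics/w11.png",p[:,:,::-1])
```

```text
[448.22406874 213.84852645  82.84877521] -2.80943247677978 [ 12.88465385   7.24128839 -11.30547675] 11.431165450056609
```

View pics/w11.png

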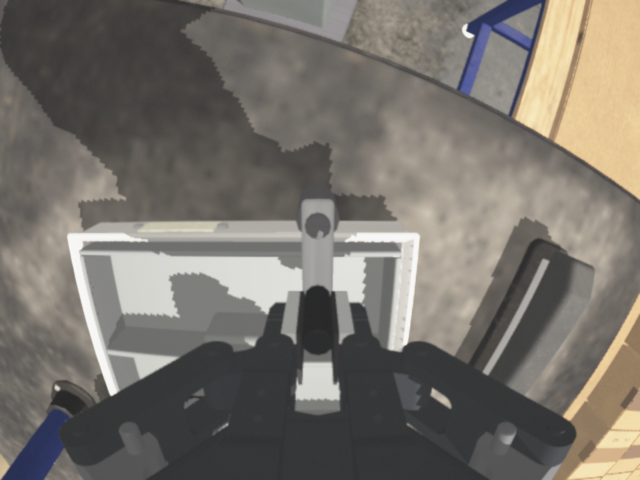

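step_arm:
  moves:
    - {"linear": [0, 0, 0], "rot": [0, 0, 0], "grip": -0.4}
    - {"linear": [0, 0, 0], "rot": [0, 0, 0], "grip": -0.4}
    - {"linear": [0, 0, 0], "rot": [0, 0, 0], "grip": -0.4}
    - {"linear": [0, 0, -2], "rot": [0, 0, 0], "grip": -0.4}
    - {"linear": [0, 0, -6], "rot": [0, 0, 0], "grip": -0.4}
    - {"linear": [0, 0, -9], "rot": [0, 0, 0], "grip": -0.4}
    - {"linear": [0, 0, -9], "rot": [0, 0, 0], "grip": -0.4}
    - {"linear": [0, 0, -9], "rot": [0, 0, 0], "grip": -0.4}

```text
time: 17.35
eef_pos: [446.0, 211.4, 172.6]
ee_rot: [-0.165, 0.986, 0.001, 0.001]
contact_force: [0.3, 0.5, -0.5]
gripper_width: 0.296
```

Run:
```python
from h import *
s=st(); print(s["eef_pos"],yaw(),s["contact_force"],s["gripper_width"]*85)
p,d=bot.snapshot("wrist"); np.savez("pics/w12.npz",p=p,d=d,pos=s["eef_pos"],rot=s["ee_rot"]); cv2.imwrite("pics/w12.png",p[:,:,::-1])
cv2.imwrite("pics/w12z.png",cv2.resize(p[100:300,200:450,::-1],None,fx=3,fy=3,interpolation=cv2.INTER_CUBIC))
```

```text
[445.9943701  211.41869939 172.57467996] -2.8098534185133035 [ 0.29462483  0.45530768 -0.49349382] 25.12179249026092
```

View pics/w12.png

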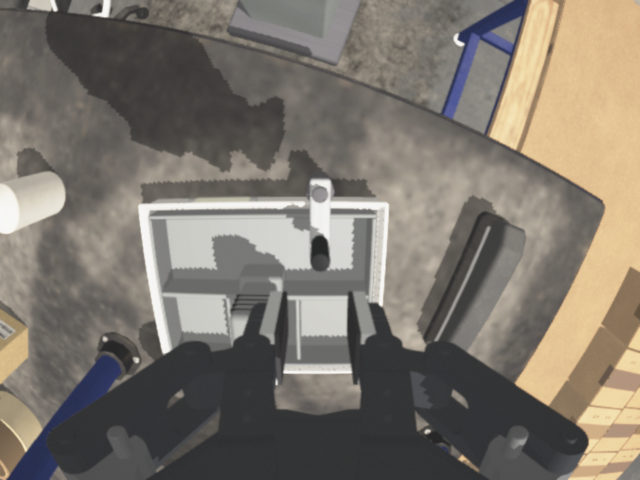

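View pics/w12z.png

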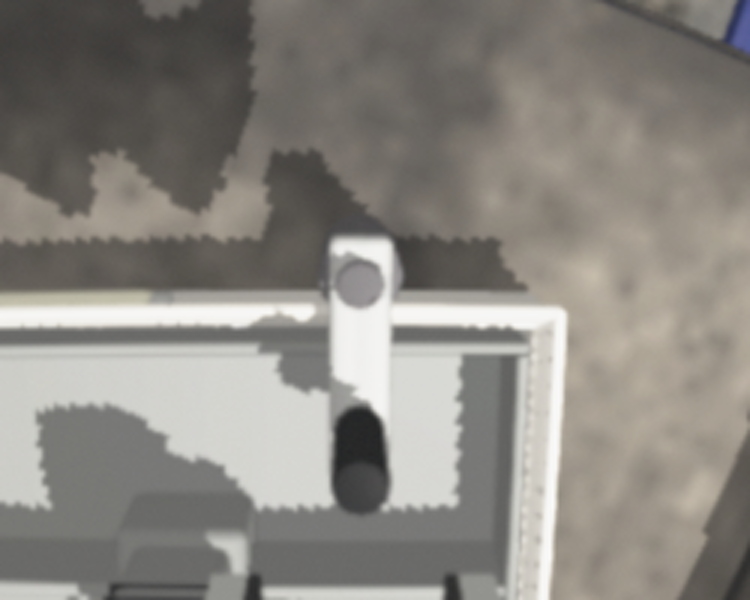

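Run:
```python
from h import *
z=np.load("pics/w12.npz"); W=lambda uv,h: wplane(uv,h,z["pos"],z["rot"])[:,:2]
a=W([(319.8,194.6)],52)[0]; b=W([(320.3,262.3)],86)[0]; d=b-a; print(a,b,np.hypot(*d),np.arctan2(d[1],d[0])-.328)
# bar edges at z47: left/right at near and far
e=W([(200+331/3,100+250/3),(200+391/3,100+250/3),(200+331/3,100+395/3),(200+390/3,100+395/3)],47)
d=(e[2]+e[3]-e[0]-e[1])/2; print(np.hypot(*(e[0]-e[1])),np.arctan2(d[1],d[0])-.328)
r=W([(140,205),(388,204)],33); d=r[1]-r[0]; print(r,np.hypot(*d),np.arctan2(d[1],d[0])-np.pi/2)
```

```text
[414.70099191 202.63550484] [446.77881699 213.81708076] 33.97078895436565 0.0074061036163709515
13.179028270787734 0.0024027494246900427
[[467.63673511  76.08942478]
 [408.1557509  252.05365208]] 185.74551615287112 0.32597054374526735
```

step_arm:
  moves:
    - {"linear": [3, 0, -6], "rot": [0, 0, 0], "grip": 0}
    - {"linear": [6, 0, -8], "rot": [0, 0, 0], "grip": 0}
    - {"linear": [6, 0, -8], "rot": [0, 0, 0], "grip": 0}
    - {"linear": [6, 0, -8], "rot": [0, 0, 0], "grip": 0}

```text
time: 17.8
eef_pos: [388.7, 191.7, 252.2]
ee_rot: [-0.166, 0.986, 0.001, 0.001]
contact_force: [0.9, 0.0, -0.2]
gripper_width: 0.502
```

Run:
```python
from h import *
p,d=bot.snapshot("scene"); q=np.load("pics/scene0.npz")["p"]
a=p[150:370,160:440,::-1]; b=q[150:370,160:440,::-1]
cv2.imwrite("pics/end.png",cv2.resize(np.vstack([b,a]),None,fx=1.36,fy=1.36))
s=st();print(s["eef_pos"],s["contact_force"])
```

```text
[388.70677754 191.63956425 250.74172653] [ 0.67132005  1.60656012 -0.32602201]
```

View pics/end.png

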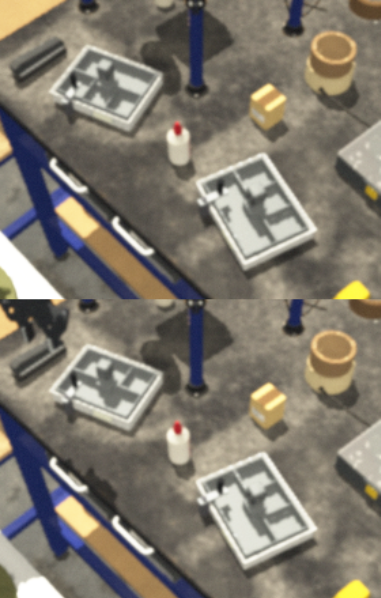

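The before/after scene view shows everything else unmoved: bottle, box, stapler and the other caddy. The left tray now has its long compartment on the catch side with the catch closed, so I'm handing in.

```bash
python3 -c "
from workcell import bot
print(bot.hand_in())"
```

```text
the job is handed in; nothing more can be done
None
```

The job is done and handed in at about 18 s. The back-to-front tray was in the left caddy, at about (506, 186) mm. I swung its catch open, lifted the tray about 100 mm by its grip, turned it half round and reseated it. Then I swung the catch closed.

**Last checks:**
- **Tray seated:** the depth image put the grip top at 89.9 mm and the tray rim at about 37 mm. Both match the readings before the lift, and the wrist force showed floor contact at the same height as the original grasp. The long compartment is now on the catch side.
- **Catch closed:** two measurements put it at 0.002 and 0.007 rad from straight in. I took them after letting go of the post.
- **Surroundings:** comparing the scene picture with the one from the start, I saw no change to the other caddy, glue bottle, small box or stapler. The tape measure is cut off at the edge of that crop, so I only saw part of it; the arm never went near it.

**What disagreed:** when closing the catch, the arm was up to 2–3 mm off the planned arc. The measured side force rose to about 15 N, still well under the limits. It dropped to about zero on release, and the catch stayed in place.

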